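Hang the wide slide rack on the drip stand

TASK

Hang the wide slide rack by its top bar on both hooks of the drip stand, coming in from the open front of the hooks and keeping hold of it until the bar lies down in both of them. Let go and leave it hanging level and still; leave the narrow rack and the beaker where they are.

Things in the scene. Friction and masses are not known exactly. Their poses are not given: they have to be found in the camera images.
- wide_rack: The wide steel slide rack, about 0.3 kg, loose, upright on the worktop: a basket 222 mm long (its y), 88 mm deep (x), 40 mm high, full of glass slides, under a straight round bar of 10 mm diameter along y, its axis 125 mm above the underside, carried by a rod at each end. Origin: centre of the underside; z up. Half a turn about z makes no difference.
- wide_bar_mid (a point): Middle of the wide rack's bar, on its axis. Here a grey sleeve, 14 mm in diameter and 56 mm long, is the place to grip, from above, fingers closing along the rack's x. 80 mm free below the bar, down to the slides. Axes as the rack's.
- wide_bar_a (a point): Point on the axis of the wide rack's bar, 70 mm from its middle to the rack's +y. The end rods stand 105 mm from the middle.
- wide_bar_b (a point): Point on the axis of the wide rack's bar, 70 mm from its middle to the rack's -y.
- narrow_rack: The narrow slide rack, a bystander: same shape, height and bar as the wide one but only 116 mm long, too short for the hooks. Loose; origin at the centre of its underside. It stands nearer or farther than the wide one.
- drip_stand: Steel drip stand, fixed: a tray 160 x 260 mm with a 14 mm rim and two thin posts, 140 mm apart, that end in hooks pointing forward (-x). Origin on the worktop below the midpoint of the hook seats; x points back to the posts (about away from the robot), y along the row of hooks. Posts 64 mm behind the origin, joined by a rail 85 mm up. Nothing is higher than 206 mm.
- hook_mid (a point): Midway between the two hook seats, 175 mm above the worktop, where the middle of the bar's axis lies when hung. Axes as the stand's. The hooks must pass under the bar and above the slides, so bring the rack in from the front (-x), from 90 mm or more in front, with the bar's axis 40 to 65 mm above this point, then lower it.
- hook_left (a point): Seat of the hook at the stand's +y, 70 mm from hook_mid: where the bar's axis lies when seated. The hook is 8 mm wire bent to a V, open at the top, 36 mm wide at the mouth; its tip is 26 mm in front (-x) and 31 mm above this point. Behind, it runs level to the post.
- hook_right (a point): Seat of the hook at the stand's -y, 70 mm from hook_mid; same shape. The bar may lie up to 25 mm off centre along y.
- beaker: Small glass beaker, 60 mm across and 62 mm high, loose, a bystander by the drip stand. Origin: centre of the underside.
There are look-alikes about, which are no part of the job. Leave any turquoise look-alike of the wide_rack alone.

How it is judged:
On the way, in this order (a step that is already met when the one before it is completed fails the run):
1. the wide rack is lifted, its underside over 30 mm above the worktop, its bar not yet in the hooks (height (world z) of wide_rack above 0.03 m and distance between wide_bar_mid and hook_mid above 0.06 m), for 0.1 s.
2. the bar lies in both hooks (each side within 12 mm of its seat front to back and 10 mm in height) while the gripper still holds it (x of wide_bar_a in the frame of hook_mid between -0.012 and 0.012 m and z of wide_bar_a in the frame of hook_mid between -0.01 and 0.01 m and x of wide_bar_b in the frame of hook_mid between -0.012 and 0.012 m and z of wide_bar_b in the frame of hook_mid between -0.01 and 0.01 m and y of wide_bar_mid in the frame of hook_mid between -0.035 and 0.035 m and contact force between the fingers and wide_rack above 0.5 N), for 0.1 s.
At the end, for the whole second after the job is handed in: The wide rack hangs from both hooks: its bar, on both sides, is within 10 mm of the seats front to back and 8 mm in height, its middle within 35 mm of the middle between the hooks; the rack hangs within 0.25 rad of plumb and is still (under 30 mm/s) (x of wide_bar_a in the frame of hook_mid between -0.01 and 0.01 m and z of wide_bar_a in the frame of hook_mid between -0.008 and 0.008 m and x of wide_bar_b in the frame of hook_mid between -0.01 and 0.01 m and z of wide_bar_b in the frame of hook_mid between -0.008 and 0.008 m and y of wide_bar_mid in the frame of hook_mid between -0.035 and 0.035 m and angle between wide_rack's own z axis and vertical below 0.25 rad and linear speed of wide_rack below 0.03 m/s); the robot touches nothing.
It fails at once if the narrow rack is moved by more than 25 mm or tipped by more than 0.3 rad (distance of narrow_rack from where it was at the start of the episode above 0.025 m or angle between narrow_rack's own z axis and vertical above 0.3 rad).
It fails at once if the beaker is moved by more than 25 mm or tipped by more than 0.3 rad (distance of beaker from where it was at the start of the episode above 0.025 m or angle between beaker's own z axis and vertical above 0.3 rad).
It also fails if it takes over 48 s, if anything falls off the work surface, if the arm or the gripper's body presses on something with over 40 N, if the wrist force passes 120 N, or if a joint passes its speed limit or range.

ROBOT

A 6-joint arm with a two-finger parallel gripper is mounted at the origin on a cart in front of the work surface, level with it; the furniture and walls round the work are solid. World frame = base frame: x ahead of the robot, y to its left, z up, the work surface at z = 0. Lengths are in m, angles in rad, forces in N, time in s.
With the tool pointing down it reaches from about 0.25 to 0.775 m from the base axis. Payload 8.9 kg.
Tool frame: the origin (TCP) lies between the finger pads; the fingertips stand 11 mm ahead of it and the grasp point (between the pads) lies 8 mm behind it; z points along the fingers, y is the line along which they close (so a half turn about z gives the same grasp; the last joint's range is limited). The gripper opens to 85 mm and grips with 20 to 120 N. Pads are 22 mm wide; open, the fingers measure 114 mm over their backs; the gripper's body (76 mm by 85 mm) begins 54 mm behind the grasp point. The pads swing forward as they close: fully open they stand 13 mm farther back than shut.
Start: joints at [1.183, 0.291, -0.153, 1.127, 0, 1.431], TCP at [0.129, 0.509, 0.208] pointing down, gripper open.
Joint ranges: [-2.52, 2.52], [-0.91, 1.74], [-1.3, 1.37], [-1.96, 2.02], [-1.52, 1.47], [-3.14, 3.14]. Speed limits (rad/s): [2.22, 2.22, 2.79, 3.14, 3.14, 3.14].

INTERFACE

Orientations are given as a unit quaternion [w, x, y, z].
In Python, from rig import get_obs, read_camera, camera_params, job_done gives the robot as it stands.
- The arm moves only by the tool carry_out, never from a script. Its argument "targets" is one flat list of numbers, 7 for each row, row after row: the turn, a rotation vector about the tool's x, y, z in degrees, then the shift along the tool's x, y, z in m, then the gripper's target within -1 to 1 (fully open at 1, half-way at 0, shut at -1). In form: [wx, wy, wz, dx, dy, dz, grip, wx, wy, wz, dx, dy, dz, grip, ...]. A call has 1 to 20 rows; each row is the pose to reach, as a shift and turn from the pose commanded when the call began, along the tool's axes at that moment; what a row does not reach only later rows make up. A row lasts 1/8 s, in which the tool goes at most 62.5 mm and 10.7 degrees, less where a joint would pass 70% of its speed; a pose out of reach is approached as far as the arm can. A call with a gripper value outside its range is refused whole. The fingers move at their own pace and stop on an object; the grip force is fixed at half the most. Time passes only in rows, so rows that repeat a pose let the fingers close. It gives the time, the measured TCP pose, the force and the opening at its end, in the units of the state.
- get_obs(): the state, without advancing time (a new reading comes with each control period).
- read_camera(name): name is "side" or "top" or "wrist"; returns (picture, depth): 480x640x3 uint8, red, green, blue; 480x640 float32, m along the optical axis (not along the pixel's ray), 0 where there is no reading.
- camera_params(name): a dict with "K" (3x3 intrinsics, pixels), "position" and "orientation" of the camera in the world; the wrist camera has in their place "hand_eye" (4x4, takes a point from camera to tool coordinates, whose origin is the TCP and whose axes are the flange's). Camera axes: x right, y up, looking along -z (the intrinsics and any distortion apply to the point x, -y, -z); pixel columns grow to the right and rows downward; lengths in m; the calibration is good to about 2 mm. A picture is of the moment at which its call begins: read the wrist's pose just before it. camera_params takes no time and is no camera call.
- job_done(): hands the job in, once; it reports no verdict.
The state is a dict: "t": time; "q": joint angles; "joint_velocities": joint speeds; "tau": joint torques, N m; "ee_pos": TCP position; "eef_rot": TCP orientation; "wrist_force": force on the tool from outside, world axes, zero at the start; "torque": the same for the moment, N m; "opening": finger opening in m.
Only numpy, scipy, OpenCV 4.12 (cv2) and the standard library are available. Lean on these libraries where they do the work, as an engineer would, in place of code of your own. Each camera call takes 0.05 s, during which the arm holds its last target. There are 200 camera calls.

## Working session

There is one attempt and no reset: what is moved stays moved. The work goes in short steps, Python scripts to look and compute and a tool call to move; the robot and the scene stay as the last step left them, time stands still between calls to the robot, and variables do not carry over. Pictures are saved under pics/ and viewed, on a budget of 10 in all, crops included, one or two more only if the job needs it, and the job is handed in when it is done.

Besides the shell and the picture viewer there is one more tool, called as a command line: name --argument value ..., lists and objects as JSON in quotes. carry_out: Moves the arm, as the interface text tells. Its arguments: {"type":"object","properties":{"targets":{"type":"array","items":{"type":"number"}}},"required":["targets"]}

```bash
mkdir -p pics
cat > h.py <<'E'
import numpy as np,cv2
from rig import *
from scipy.spatial.transform import Rotation as R
def rot(q): return R.from_quat([q[1],q[2],q[3],q[0]]).as_matrix()
def pose(name,obs=None):
    p=camera_params(name)
    if 'hand_eye' in p:
        o=obs or get_obs(); T=np.eye(4);T[:3,:3]=rot(o['eef_rot']);T[:3,3]=o['ee_pos']
        M=T@np.array(p['hand_eye']); return np.array(p['K']),M[:3,:3],M[:3,3]
    return np.array(p['K']),rot(p['orientation']),np.array(p['position'])
def cloud(d,P):
    K,Rm,t=P; v,u=np.indices(d.shape)
    c=np.stack([(u-K[0,2])/K[0,0]*d,-(v-K[1,2])/K[1,1]*d,-d],-1)
    return c@Rm.T+t
def plane(u,v,z,P):
    K,Rm,t=P; r=Rm@np.array([(u-K[0,2])/K[0,0],-(v-K[1,2])/K[1,1],-1]); return t+r*(z-t[2])/r[2]
E
python3 - <<'E'
from h import *
print(get_obs())
for n in ['side','top','wrist']:
    p=camera_params(n);print(n,p)
    o=get_obs();im,d=read_camera(n);cv2.imwrite(f'pics/{n}0.png',im[...,::-1]);np.savez(f'{n}0.npz',im=im,d=d);print((d>0).mean(),d.max())
E
```

```text
{'t': 0.0, 'q': array([ 1.18269696e+00,  2.91258477e-01, -1.54096689e-01,  1.12669345e+00,
        8.80192926e-06,  1.43151578e+00]), 'joint_velocities': array([-0.00078726,  0.00094546,  0.00079396, -0.0012529 ,  0.00217609,
        0.00011034]), 'tau': array([ 1.73128832e-03, -5.37141752e+01,  3.31370187e+01,  1.59634568e-02,
       -4.24060215e-05,  2.88955744e-05]), 'ee_pos': array([0.12909887, 0.50841883, 0.2076547 ]), 'eef_rot': array([-1.67449795e-04,  1.24088706e-01,  9.92270931e-01, -6.03353430e-04]), 'wrist_force': array([ 0.35507299, -0.13013389,  0.132265  ]), 'torque': array([-0.00568516,  0.00893482,  0.03581424]), 'opening': 0.0854185967580003}
side {'K': array([[467.38368255,   0.        , 316.63790048],
       [  0.        , 467.38368255, 234.93294795],
       [  0.        ,   0.        ,   1.        ]]), 'position': array([ 0.31361645, -0.75428239,  0.88663746]), 'orientation': array([ 0.90326415,  0.40815637, -0.04631224, -0.12400574])}
0.995986328125 3.681845
top {'K': array([[463.95741916,   0.        , 321.60617709],
       [  0.        , 463.95741916, 240.25654489],
       [  0.        ,   0.        ,   1.        ]]), 'position': array([0.23743076, 0.07688255, 1.53304942]), 'orientation': array([-0.69463141, -0.06739567,  0.06985077,  0.71278742])}
0.9960416666666667 2.6717012
wrist {'K': array([[336.2458496 ,   0.        , 325.38483048],
       [  0.        , 336.2458496 , 241.80993001],
       [  0.        ,   0.        ,   1.        ]]), 'hand_eye': array([[ 2.62367607e-04,  9.61702673e-01,  2.74094691e-01,
         6.92040915e-02],
       [ 9.99999540e-01,  5.76710186e-07, -9.59238244e-04,
        -3.64748280e-04],
       [-9.22660057e-04,  2.74094817e-01, -9.61702230e-01,
        -1.66750971e-01],
       [ 0.00000000e+00,  0.00000000e+00,  0.00000000e+00,
         1.00000000e+00]])}
0.99609375 1.4927276
```

View pics/top0.png

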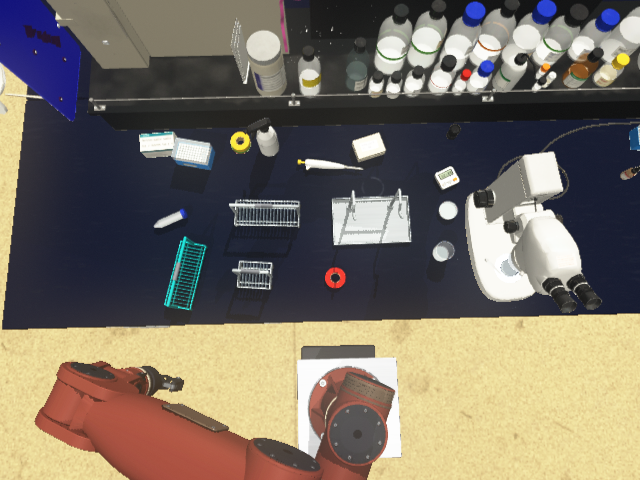

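View pics/side0.png

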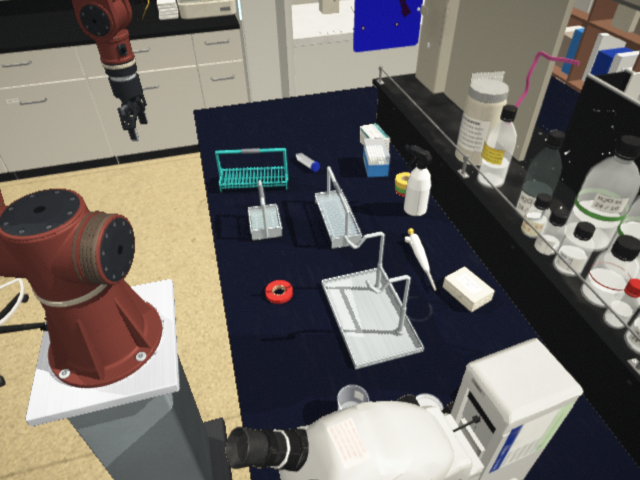

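Top view: wide rack at (265,214), narrow rack (254,275), turquoise look-alike (185,273), stand (371,218), beaker (443,251). The side view agrees. Next I measure with the depth.

Run:
```python
from h import *
def fit(p):
    m=np.median(p,0);u,s,v=np.linalg.svd(p-p.mean(0),full_matrices=False);return p.mean(0).round(4),v[0].round(3),p.min(0).round(3),p.max(0).round(3),len(p)
for n in ['top','side']:
    z=np.load(n+'0.npz');P=pose(n);c=cloud(z['d'],P)
    if n=='top': box={'wide':(228,195,305,232),'narrow':(230,258,275,292),'stand':(325,180,415,248),'beaker':(430,238,458,266)}
    else: box={'wide':(312,160,362,250),'narrow':(245,178,285,240),'stand':(318,228,425,368),'beaker':(335,383,370,410)}
    for k,(a,b,e,f) in box.items():
        q=c[b:f,a:e].reshape(-1,3)
        if k in('wide','narrow'):
            print(n,k,'bar',fit(q[(q[:,2]>.11)&(q[:,2]<.145)]))
            print('   all',fit(q[(q[:,2]>.012)&(q[:,2]<.06)]))
        elif k=='stand':
            h=q[(q[:,2]>.16)&(q[:,2]<.25)]
            ym=h[:,1].mean();
            for s in (h[h[:,1]>ym],h[h[:,1]<ym]):
                print(n,'hook',fit(s))
                if len(s)<120: print(s[np.argsort(s[:,0])].round(3).tolist()[::3])
            t=q[(q[:,2]>.004)&(q[:,2]<.03)]; print('tray',cv2.minAreaRect(t[:,:2].astype(np.float32)),fit(t))
            print('rail',fit(q[(q[:,2]>.075)&(q[:,2]<.097)]))
        else: print(n,k,fit(q[(q[:,2]>.015)&(q[:,2]<.1)]))
```

```text
top wide bar (array([0.6294, 0.2476, 0.128 ]), array([-0.047, -0.999, -0.001]), array([0.62 , 0.14 , 0.116]), array([0.638, 0.356, 0.137]), 233)
   all (array([0.6271, 0.2577, 0.0308]), array([-0.045, -0.999,  0.006]), array([0.581, 0.138, 0.012]), array([0.679, 0.357, 0.06 ]), 746)
top narrow bar (array([0.4234, 0.2913, 0.1285]), array([-0.081, -0.997, -0.008]), array([0.415, 0.234, 0.112]), array([0.432, 0.345, 0.136]), 146)
   all (array([0.4222, 0.2911, 0.0298]), array([ 0.077,  0.997, -0.016]), array([0.377, 0.233, 0.012]), array([0.471, 0.345, 0.06 ]), 476)
top hook (array([ 0.6073, -0.0286,  0.1858]), array([-0.998, -0.007, -0.062]), array([ 0.558, -0.033,  0.161]), array([ 0.65 , -0.025,  0.207]), 86)
[[0.558, -0.028, 0.203], [0.561, -0.028, 0.203], [0.565, -0.029, 0.199], [0.571, -0.03, 0.187], [0.576, -0.027, 0.18], [0.583, -0.026, 0.164], [0.585, -0.032, 0.166], [0.589, -0.026, 0.164], [0.592, -0.026, 0.166], [0.594, -0.032, 0.168], [0.597, -0.026, 0.168], [0.599, -0.029, 0.175], [0.601, -0.026, 0.178], [0.604, -0.026, 0.18], [0.606, -0.031, 0.195], [0.609, -0.028, 0.193],
[... 2414 characters left out ...]
04)
side hook (array([ 0.6109, -0.1676,  0.185 ]), array([-0.999, -0.018,  0.036]), array([ 0.561, -0.172,  0.161]), array([ 0.657, -0.162,  0.207]), 240)
tray ((0.6546079516410828, -0.02473965287208557), (0.45821839570999146, 0.3002288043498993), 74.6934585571289) (array([ 0.6259, -0.067 ,  0.0091]), array([0.379, 0.925, 0.027]), array([ 0.468, -0.242,  0.004]), array([0.852, 0.231, 0.03 ]), 3471)
rail (array([ 0.6521, -0.102 ,  0.0878]), array([ 0.014, -1.   , -0.008]), array([ 0.647, -0.171,  0.075]), array([ 0.66 , -0.022,  0.097]), 205)
side beaker (array([ 0.4915, -0.3048,  0.0444]), array([ 0.98 , -0.118, -0.16 ]), array([ 0.457, -0.338,  0.015]), array([ 0.516, -0.293,  0.066]), 427)
```

carry_out --targets '[0, 0, 10, -0.05, -0.01, -0.03, 1, 0, 0, 20, -0.11, -0.03, -0.05, 1, 0, 0, 30, -0.17, -0.04, -0.05, 1, 0, 0, 40, -0.23, -0.055, -0.05, 1, 0, 0, 48, -0.29, -0.07, -0.05, 1, 0, 0, 56, -0.35, -0.085, -0.05, 1, 0, 0, 64, -0.41, -0.1, -0.05, 1, 0, 0, 71, -0.47, -0.115, -0.05, 1, 0, 0, 76, -0.52, -0.125, -0.045, 1, 0, 0, 78.5, -0.549, -0.13, -0.035, 1, 0, 0, 78.5, -0.549, -0.13, -0.032, 1, 0, 0, 78.5, -0.549, -0.13, -0.032, 1, 0, 0, 78.5, -0.549, -0.13, -0.032, 1]'

```text
t: 1.78
ee_pos: [0.6286, 0.2485, 0.2409]
eef_rot: [0.0, 0.723, 0.69, 0.0]
wrist_force: [0.4, 0.2, 0.1]
opening: 0.0852
```

Run:
```python
from h import *
o=get_obs();print(o['t'],o['ee_pos'],rot(o['eef_rot']).round(4).tolist(),o['q'].round(3))
P=pose('wrist',o);im,d=read_camera('wrist');cv2.imwrite('pics/w1.png',im[...,::-1])
c=cloud(d,P).reshape(-1,3);r=im.reshape(-1,3).astype(int)
b=(c[:,2]>.115)&(c[:,2]<.145)&(abs(c[:,0]-.63)<.025)&(abs(c[:,1]-.2475)<.13)
q=c[b];pf=np.polyfit(q[:,1],q[:,0],1);print(len(q),'bar x at y .2475',np.polyval(pf,.2475),'yaw deg',np.degrees(-np.arctan(pf[0])),q.min(0),q.max(0))
e=q[(abs(q[:,1]-.2475)<.09)];print('z top',np.percentile(e[:,2],[50,90]),'xr',np.percentile(e[:,0]-np.polyval(pf,e[:,1]),[2,98]))
s=q[q[:,2]>.1300];print('sleeve y',s[:,1].min(),s[:,1].max(),len(s))
```

```text
1.775 [0.62856457 0.24847299 0.24090236] [[0.0466, 0.9989, 0.0004], [0.9989, -0.0466, 0.0002], [0.0003, 0.0004, -1.0]] [0.268 0.586 0.393 1.377 0.    1.886]
3241 bar x at y .2475 0.6300824308104205 yaw deg -2.6508336321998014 [0.62089077 0.14259197 0.12489741] [0.63979229 0.35969871 0.13467196]
z top [0.13046972 0.13245544] xr [-0.0065643   0.00609522]
sleeve y 0.14338112000497952 0.3585101168359808 1974
```

View pics/w1.png

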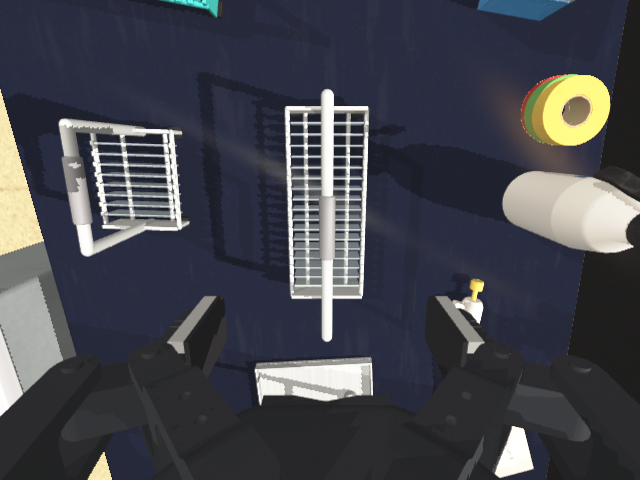

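The wrist view confirms the sleeve at (327,228) and the bar centred, running from (327,95) to (327,340). The narrow rack is well clear on the left. I'll descend and grip.

carry_out --targets '[0, 0, 0, 0.002, 0.0015, 0.03, 1, 0, 0, 0, 0.002, 0.0015, 0.06, 1, 0, 0, 0, 0.002, 0.0015, 0.09, 1, 0, 0, 0, 0.002, 0.0015, 0.112, 1, 0, 0, 0, 0.002, 0.0015, 0.124, 1, 0, 0, 0, 0.002, 0.0015, 0.124, 1, 0, 0, 0, 0.002, 0.0015, 0.124, -1, 0, 0, 0, 0.002, 0.0015, 0.124, -1, 0, 0, 0, 0.002, 0.0015, 0.124, -1, 0, 0, 0, 0.002, 0.0015, 0.124, -1, 0, 0, 0, 0.002, 0.0015, 0.124, -1, 0, 0, 0, 0.002, 0.0015, 0.124, -1, 0, 0, 0, 0.002, 0.0015, 0.124, -1, 0, 0, 0, 0.002, 0.0015, 0.124, -1]'

```text
t: 3.58
ee_pos: [0.6309, 0.2496, 0.1162]
eef_rot: [-0.0, 0.724, 0.69, -0.0]
wrist_force: [-0.6, 1.2, 0.6]
opening: -0.0001
```

Run:
```python
from h import *
o=get_obs();print(o['opening'],o['wrist_force'])
a,d=read_camera('wrist');b,d2=read_camera('side')
c=cv2.resize(b[140:260,200:380],None,fx=3.33,fy=3.33)
w=np.hstack([cv2.resize(a,(533,400)),cv2.resize(b[140:260,300:380],(267,400))]);cv2.imwrite('pics/w2.png',w[...,::-1])
```

```text
-0.0001431846843499435 [-0.61767122  1.17783413  0.57437741]
```

View pics/w2.png

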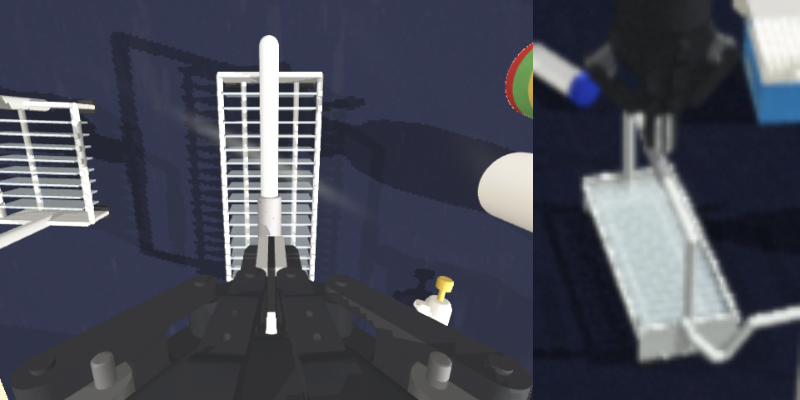

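The opening reads 0, but the picture shows a gap with the bar in it, with the fingers at about (255–285,240). I'll test with a small lift.

carry_out --targets '[0, 0, 0, 0, 0, -0.005, -1, 0, 0, 0, 0, 0, -0.01, -1, 0, 0, 0, 0, 0, -0.015, -1, 0, 0, 0, 0, 0, -0.015, -1, 0, 0, 0, 0, 0, -0.015, -1]'

```text
t: 4.3
ee_pos: [0.6309, 0.2496, 0.1311]
eef_rot: [-0.0, 0.724, 0.69, -0.0]
wrist_force: [-0.3, 0.1, -0.6]
opening: 0.0001
```

Run:
```python
from h import *
o=get_obs();print(o['opening'],o['wrist_force'],o['torque'],o['ee_pos'])
P=pose('wrist',o);a,d=read_camera('wrist');c=cloud(d,P).reshape(-1,3)
q=c[(abs(c[:,0]-.63)<.012)&(c[:,1]>.285)&(c[:,1]<.345)&(c[:,2]>.1)&(c[:,2]<.17)]
print('bar top z',np.percentile(q[:,2],[50,95]),len(q),q[:,0].mean())
cv2.imwrite('pics/w3.png',a[260:480,200:440][...,::-1].repeat(2,0).repeat(2,1))
```

```text
6.964474000733194e-05 [-0.27838349  0.13152066 -0.5971188 ] [ 0.0494276   0.01077993 -0.04718507] [0.63091017 0.24955112 0.13114619]
bar top z [0.13017948 0.13163428] 2615 0.6333176998808674
```

View pics/w3.png

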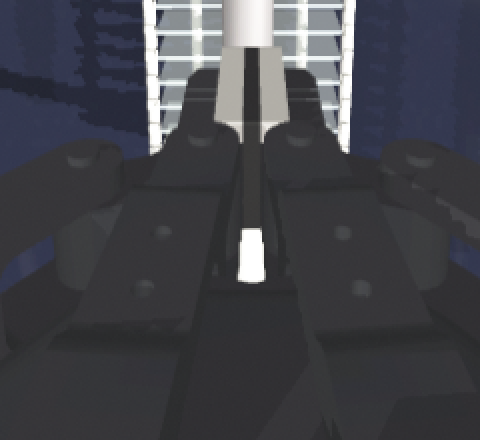

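Run:
```python
from h import *
o=get_obs();P=pose('wrist',o);a,d=read_camera('wrist');c=cloud(d,P)
for r in (276,280,284,286,290,296,302,310,318): print(r,[c[r,k].round(4).tolist() for k in (312,318,325,332,338)])
print(o['ee_pos'])
```

```text
276 [[0.624, 0.2522, 0.1298], [0.6273, 0.2528, 0.1315], [0.631, 0.2531, 0.1328], [0.6347, 0.2526, 0.1319], [0.6398, 0.216, 0.0405]]
280 [[0.6238, 0.2492, 0.128], [0.6272, 0.2507, 0.1319], [0.6309, 0.2508, 0.1327], [0.6346, 0.2495, 0.1299], [0.64, 0.2053, 0.0232]]
284 [[0.6256, 0.2602, 0.1595], [0.6284, 0.2615, 0.1631], [0.6314, 0.26, 0.1597], [0.6344, 0.2605, 0.1613], [0.6371, 0.2603, 0.1612]]
286 [[0.6257, 0.2605, 0.1625], [0.6284, 0.2606, 0.1631], [0.6343, 0.3185, 0.2978], [0.6344, 0.2607, 0.1641], [0.637, 0.2598, 0.1621]]
290 [[0.6259, 0.2607, 0.1672], [0.6284, 0.2604, 0.1668], [0.6314, 0.26, 0.1662], [0.6343, 0.26, 0.1666], [0.6368, 0.2602, 0.1673]]
296 [[0.6261, 0.2606, 0.1729], [0.6285, 0.2603, 0.1725], [0.6314, 0.2602, 0.1726], [0.6342, 0.2604, 0.1733], [0.6366, 0.2601, 0.173]]
302 [[0.6264, 0.261, 0.1793], [0.6287, 0.2609, 0.1792], [0.6314, 0.2604, 0.1785], [0.6341, 0.2601, 0.1781], [0.6364, 0.2602, 0.1785]]
310 [[0.6266, 0.2607, 0.1852], [0.6288, 0.2604, 0.1849], [0.6314, 0.2602, 0.1847], [0.634, 0.2604, 0.1854], [0.6362, 0.2603, 0.1854]]
318 [[0.6268, 0.2605, 0.1909], [0.6289, 0.2601, 0.1903], [0.6314, 0.2602, 0.1908], [0.6339, 0.2599, 0.1905], [0.636, 0.2602, 0.1911]]
[0.63080364 0.24955406 0.13102299]
```

The depth shows the shut fingertips at z≈0.159 with the TCP reported at 0.131. They stand about 28 mm behind the reported TCP instead of 11 mm ahead, so the grip closed above the bar. I'll reopen, go down to TCP z≈0.079, and grip again.

carry_out --targets '[0, 0, 0, 0, 0, 0, 1, 0, 0, 0, 0, 0, 0, 1, 0, 0, 0, 0, 0, 0, 1, 0, 0, 0, 0, 0, 0, 1, 0, 0, 0, 0, 0, 0, 1, 0, 0, 0, 0, 0, 0, 1, 0, 0, 0, 0, 0, 0.015, 1, 0, 0, 0, 0, 0, 0.03, 1, 0, 0, 0, 0, 0, 0.045, 1, 0, 0, 0, 0, 0, 0.052, 1, 0, 0, 0, 0, 0, 0.052, 1, 0, 0, 0, 0, 0, 0.052, -1, 0, 0, 0, 0, 0, 0.052, -1, 0, 0, 0, 0, 0, 0.052, -1, 0, 0, 0, 0, 0, 0.052, -1, 0, 0, 0, 0, 0, 0.052, -1, 0, 0, 0, 0, 0, 0.052, -1, 0, 0, 0, 0, 0, 0.052, -1]'

```text
t: 6.65
ee_pos: [0.6309, 0.2496, 0.0795]
eef_rot: [0.0, 0.724, 0.69, 0.0]
wrist_force: [-2.7, -0.6, 4.8]
opening: 0.0124
```

Gripped (opening 12 mm). Lifting high enough to clear the narrow rack.

carry_out --targets '[0, 0, 0, 0, 0, -0.005, -1, 0, 0, 0, 0, 0, -0.015, -1, 0, 0, 0, 0, 0, -0.03, -1, 0, 0, 0, 0, 0, -0.05, -1, 0, 0, 0, 0, 0, -0.07, -1, 0, 0, 0, 0, 0, -0.09, -1, 0, 0, 0, 0, 0, -0.11, -1, 0, 0, 0, 0, 0, -0.13, -1, 0, 0, 0, 0, 0, -0.15, -1, 0, 0, 0, 0, 0, -0.165, -1, 0, 0, 0, 0, 0, -0.175, -1, 0, 0, 0, 0, 0, -0.175, -1, 0, 0, 0, 0, 0, -0.175, -1]'

```text
t: 8.28
ee_pos: [0.6307, 0.2495, 0.2534]
eef_rot: [-0.0, 0.724, 0.69, -0.0]
wrist_force: [-0.2, -0.0, -2.4]
opening: 0.0122
```

```bash
cat > bar.py <<'E'
from h import *
def bar(show=None):
    o=get_obs();P=pose('wrist',o);im,d=read_camera('wrist');Rm=rot(o['eef_rot'])
    c=(cloud(d,P)-o['ee_pos'])@Rm   # tool frame
    q=c.reshape(-1,3); q=q[(abs(q[:,1])<.03)&(q[:,0]>.035)&(q[:,0]<.1)&(q[:,2]>-.09)&(q[:,2]<.01)]
    fy=np.polyfit(q[:,0],q[:,1],1)
    # top ridge: axis z = ridge+5mm
    t=[(lambda s:(s[:,0].mean(),np.percentile(s[:,2],5)))(q[(q[:,0]>a)&(q[:,0]<a+.01)]) for a in np.arange(.035,.095,.01)]
    t=np.array(t);fz=np.polyfit(t[:,0],t[:,1]+.005,1)
    g=np.array([0,fy[1],fz[1]])
    print('t',o['t'],'F',o['wrist_force'].round(1),'open',o['opening'])
    print('bar dir tool slope y,z',fy[0].round(4),fz[0].round(4),'mid tool',g.round(4),'mid world',(Rm@g+o['ee_pos']).round(4))
    d1=Rm@np.array([1,fy[0],fz[0]]);print('yaw deg',np.degrees(np.arctan2(-d1[0],d1[1])).round(2),'roll z/y',d1[2].round(4))
    # basket sides -> pitch about bar
    k=c.reshape(-1,3);k=k[(abs(k[:,0]-.06)<.05)&(abs(k[:,1])<.09)&(k[:,2]>.02)&(k[:,2]<.09)]
    if len(k):print('basket tool y range',np.percentile(k[:,1],[1,50,99]).round(4),'z',np.percentile(k[:,2],[2,50]).round(4))
    if show: cv2.imwrite(show,im[...,::-1])
E
python3 -c "
from bar import *
print(get_obs()['ee_pos'])
bar('pics/w4.png')"
```

```text
[0.63069098 0.249484   0.25344339]
t 8.275 F [-0.2 -0.  -2.4] open 0.012246529840127269
bar dir tool slope y,z -0.0011 -0.0026 mid tool [ 0.      0.0003 -0.0472] mid world [0.631  0.2495 0.3006]
yaw deg -2.69 roll z/y 0.0022
basket tool y range [-0.0437 -0.0096  0.0425] z [0.0378 0.0448]
```

View pics/w4.png

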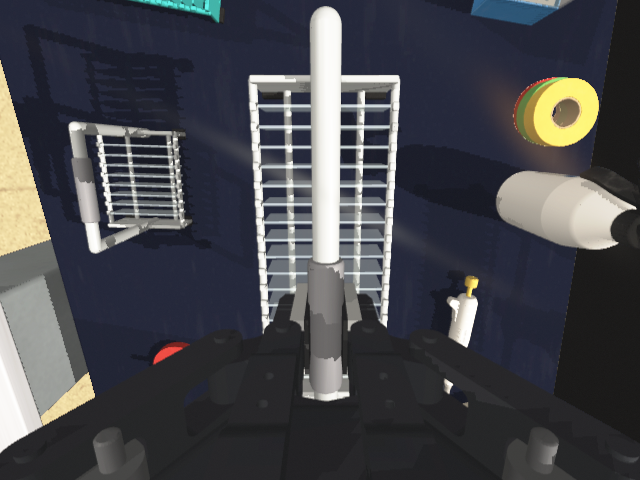

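Held level with the bar 47 mm above the TCP; the sleeve is in the pads at (327,262–392). Now the transit to a point in front of the hooks.

carry_out --targets '[0, 0, 0, -0.008, -0.007, 0, -1, 0, 0, 0, -0.022, -0.02, 0, -1, 0, 0, 0, -0.042, -0.039, 0, -1, 0, 0, 0, -0.064, -0.059, 0, -1, 0, 0, 0, -0.086, -0.079, 0, -1, 0, 0, 0, -0.108, -0.099, 0, -1, 0, 0, 0, -0.13, -0.118, 0, -1, 0, 0, 0, -0.152, -0.136, 0, -1, 0, 0, -0.5, -0.178, -0.144, 0, -1, 0, 0, -1, -0.204, -0.143, 0, -1, 0, 0, -1.5, -0.23, -0.142, 0, -1, 0, 0, -2, -0.256, -0.14, 0, -1, 0, 0, -2.5, -0.282, -0.139, 0.01, -1, 0, 0, -3, -0.306, -0.138, 0.025, -1, 0, 0, -3.5, -0.328, -0.137, 0.04, -1, 0, 0, -3.5, -0.344, -0.136, 0.055, -1, 0, 0, -3.5, -0.352, -0.135, 0.066, -1, 0, 0, -3.5, -0.354, -0.135, 0.07, -1, 0, 0, -3.5, -0.354, -0.135, 0.07, -1, 0, 0, -3.5, -0.354, -0.135, 0.07, -1]'

```text
t: 10.82
ee_pos: [0.4794, -0.0971, 0.1847]
eef_rot: [0.0, 0.702, 0.712, 0.0]
wrist_force: [0.2, 0.3, -2.6]
opening: 0.0122
```

Run:
```python
from bar import *
o=get_obs();print(o['ee_pos'],rot(o['eef_rot']).round(4)[:2,:2].tolist(),o['t'])
bar()
# bar & hooks in side view
im,d=read_camera('side');c=cloud(d,pose('side'));cv2.imwrite('pics/s5.png',cv2.resize(im[180:400,220:500],None,fx=2.5,fy=2.5)[...,::-1])
q=c.reshape(-1,3)
for y0,h in((-.028,'L'),(-.168,'R')):
    s=q[(abs(q[:,1]-y0)<.012)&(q[:,2]>.15)&(q[:,2]<.215)&(q[:,0]>.545)&(q[:,0]<.67)]
    v=s[(s[:,0]>.57)&(s[:,0]<.606)]
    print(h,s.min(0).round(4),s.max(0).round(4),'lowest',v[v[:,2].argsort()[:6]].mean(0).round(4) if len(v) else None,'y',s[:,1].mean().round(4))
b=q[(q[:,2]>.215)&(q[:,2]<.25)&(q[:,0]>.46)&(q[:,0]<.5)&(abs(q[:,1]+.1)<.12)&(abs(q[:,1]+.1)>.05)]
print('side bar',b.mean(0).round(4),b.min(0).round(4),b.max(0).round(4),len(b))
```

```text
[ 0.47942484 -0.09712506  0.18465742] [[-0.0136, 0.9999], [0.9999, 0.0136]] 10.825
t 10.825 F [ 0.2  0.3 -2.6] open 0.012155760217882202
bar dir tool slope y,z -0.0008 -0.0056 mid tool [ 0.      0.0002 -0.0471] mid world [ 0.4796 -0.0971  0.2317]
yaw deg 0.83 roll z/y 0.0055
basket tool y range [-0.0439 -0.0098  0.0424] z [0.0378 0.0447]
L [ 0.56   -0.0323  0.1507] [ 0.6557 -0.0211  0.208 ] lowest [ 0.587  -0.0289  0.1667] y -0.0278
R [ 0.5606 -0.1717  0.1505] [ 0.6574 -0.1605  0.2074] lowest [ 0.5895 -0.1677  0.1665] y -0.1675
side bar [ 0.4811 -0.1832  0.2325] [ 0.4768 -0.2063  0.2163] [ 0.4867 -0.1514  0.2383] 143
```

View pics/s5.png

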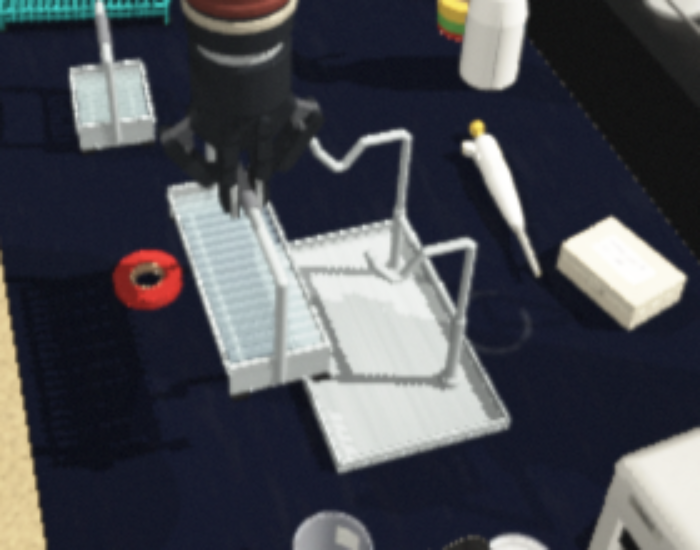

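The rack is in front of the hooks, with yaw matched and the bar 57 mm above the seats. I'll move it 108 mm forward, slightly lower, then check.

carry_out --targets '[0, 0, 0, 0, 0.003, 0.003, -1, 0, 0, 0, 0, 0.01, 0.004, -1, 0, 0, 0, 0, 0.02, 0.004, -1, 0, 0, 0, 0, 0.03, 0.004, -1, 0, 0, 0, 0, 0.04, 0.004, -1, 0, 0, 0, 0, 0.05, 0.004, -1, 0, 0, 0, 0, 0.06, 0.004, -1, 0, 0, 0, 0, 0.07, 0.004, -1, 0, 0, 0, 0, 0.08, 0.004, -1, 0, 0, 0, 0, 0.09, 0.004, -1, 0, 0, 0, 0, 0.1, 0.004, -1, 0, 0, 0, 0, 0.106, 0.004, -1, 0, 0, 0, 0, 0.108, 0.004, -1, 0, 0, 0, 0, 0.108, 0.004, -1, 0, 0, 0, 0, 0.108, 0.004, -1]'

```text
t: 12.8
ee_pos: [0.5868, -0.0961, 0.1802]
eef_rot: [-0.0, 0.703, 0.712, -0.0]
wrist_force: [-0.6, -0.6, -2.1]
opening: 0.012
```

Run:
```python
from bar import *
o=get_obs();print(o['ee_pos'],o['t'])
bar()
im,d=read_camera('side');cv2.imwrite('pics/s6.png',cv2.resize(im[180:400,260:480],None,fx=2.5,fy=2.5)[...,::-1])
```

```text
[ 0.58678688 -0.09612042  0.18023402] 12.8
t 12.8 F [-0.6 -0.6 -2.1] open 0.012012949346814916
bar dir tool slope y,z -0.0007 -0.0014 mid tool [ 0.      0.0002 -0.0472] mid world [ 0.587  -0.0961  0.2275]
yaw deg 0.78 roll z/y 0.0014
basket tool y range [-0.0436 -0.0094  0.0433] z [0.0378 0.0448]
```

View pics/s6.png

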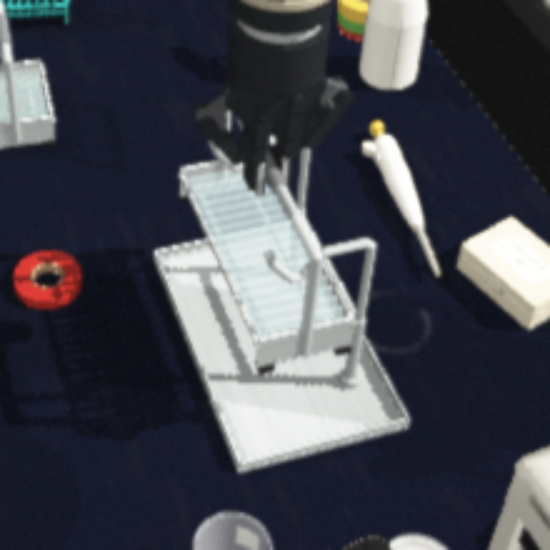

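The bar is above the V and behind the hook tip (tip at about (270,258)), with the hook passing between bar and slides. I'll lower it.

carry_out --targets '[0, 0, 0, 0, 0.001, 0.005, -1, 0, 0, 0, 0, 0.001, 0.012, -1, 0, 0, 0, 0, 0.001, 0.019, -1, 0, 0, 0, 0, 0.001, 0.026, -1, 0, 0, 0, 0, 0.001, 0.033, -1, 0, 0, 0, 0, 0.001, 0.039, -1, 0, 0, 0, 0, 0.001, 0.044, -1, 0, 0, 0, 0, 0.001, 0.048, -1, 0, 0, 0, 0, 0.001, 0.051, -1, 0, 0, 0, 0, 0.001, 0.052, -1, 0, 0, 0, 0, 0.001, 0.052, -1, 0, 0, 0, 0, 0.001, 0.052, -1]'

```text
t: 14.4
ee_pos: [0.5882, -0.0961, 0.1292]
eef_rot: [0.0, 0.702, 0.712, 0.0]
wrist_force: [-3.3, 2.0, 5.3]
opening: 0.0122
```

```bash
python3 -c "
from bar import *
bar();print(get_obs()['torque'].round(2))"
```

```text
t 14.4 F [-3.3  2.   5.3] open 0.012162732903696152
bar dir tool slope y,z 0.0025 -0.0181 mid tool [ 0.     -0.0006 -0.0533] mid world [ 0.5875 -0.0961  0.1825]
yaw deg 0.6 roll z/y 0.0178
basket tool y range [-0.0436  0.0126  0.0663] z [0.0378 0.0439]
[ 0.21  0.66 -0.01]
```

carry_out --targets '[0, 0, 0, 0, -0.001, 0.001, -1, 0, 0, 0, 0, -0.001, 0.001, -1, 0, 0, 0, 0, -0.001, 0.001, -1, 0, 0, 0, 0, -0.001, 0.001, -1]'

```text
t: 14.95
ee_pos: [0.5882, -0.0962, 0.1291]
eef_rot: [0.001, 0.702, 0.712, 0.001]
wrist_force: [-2.2, 1.6, 11.2]
opening: 0.0122
```

```bash
sed -i 's/q\[:,0\]<.1)/q[:,0]<.06)/; s/.035,.095,.01/.035,.06,.01/' bar.py
python3 - <<'E'
from bar import *
bar('pics/w7.png')
im,d=read_camera('side');c=cloud(d,pose('side'));q=c.reshape(-1,3)
for a,b in((-.165+.01,-.14),(-.2,-.178)):
    s=q[(q[:,1]>a)&(q[:,1]<b)&(q[:,2]>.165)&(q[:,2]<.2)&(q[:,0]>.56)&(q[:,0]<.63)]
    print(a,b,len(s),s.mean(0).round(4) if len(s) else '', s.max(0).round(4) if len(s) else '')
x=cv2.resize(im[180:400,260:480],(400,400));y=cv2.imread('pics/w7.png');y=cv2.resize(y,(400,300));y=cv2.copyMakeBorder(y,0,100,0,0,0)
cv2.imwrite('pics/s7.png',np.hstack([x[...,::-1],y]))
E
```

```text
t 14.95 F [-2.2  1.6 11.2] open 0.012178530495004568
bar dir tool slope y,z 0.0058 0.0066 mid tool [ 0.     -0.0001 -0.0478] mid world [ 0.588  -0.0962  0.1769]
yaw deg 0.42 roll z/y -0.0071
basket tool y range [-0.0435  0.0127  0.0661] z [0.0377 0.0439]
-0.155 -0.14 28 [ 0.5885 -0.147   0.1785] [ 0.5943 -0.1407  0.1814]
-0.2 -0.178 52 [ 0.5895 -0.19    0.1781] [ 0.5955 -0.1781  0.182 ]
```

View pics/s7.png

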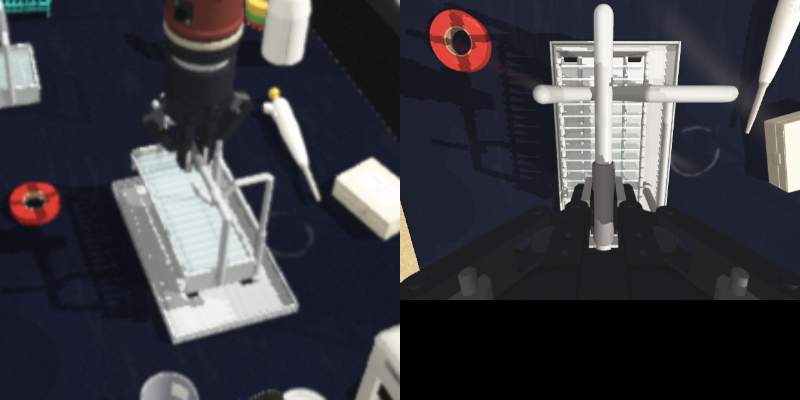

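The bar lies in both hooks and the force rises on pressing. I'll ease off, open and withdraw straight up.

carry_out --targets '[0, 0, 0, 0, 0.0005, -0.001, -1, 0, 0, 0, 0, 0.0005, -0.001, -1, 0, 0, 0, 0, 0.0005, -0.001, -0.6, 0, 0, 0, 0, 0.0005, -0.001, -0.2, 0, 0, 0, 0, 0.0005, -0.001, 0.4, 0, 0, 0, 0, 0.0005, -0.001, 1, 0, 0, 0, 0, 0.0005, -0.001, 1, 0, 0, 0, 0, 0.0005, -0.001, 1, 0, 0, 0, 0, 0.0005, -0.001, 1, 0, 0, 0, 0, 0.0005, -0.01, 1, 0, 0, 0, 0, 0.0005, -0.03, 1, 0, 0, 0, 0, 0.0005, -0.06, 1, 0, 0, 0, 0, 0.0005, -0.09, 1, 0, 0, 0, 0, 0.0005, -0.12, 1, 0, 0, 0, 0, 0.0005, -0.14, 1, 0, 0, 0, 0, 0.0005, -0.14, 1, 0, 0, 0, 0, 0.0005, -0.14, 1, 0, 0, 0, 0, 0.0005, -0.14, 1]'

```text
t: 17.3
ee_pos: [0.587, -0.096, 0.2662]
eef_rot: [-0.001, 0.703, 0.712, -0.0]
wrist_force: [0.5, -0.1, -1.0]
opening: 0.0854
```

Run:
```python
from h import *
o=get_obs();print(o['t'],o['ee_pos'],o['wrist_force'],o['opening'])
P=pose('wrist',o);prev=None
for i in range(2):
    im,d=read_camera('wrist');c=cloud(d,P).reshape(-1,3)
    q=c[(abs(c[:,0]-.588)<.014)&(c[:,2]>.165)&(c[:,2]<.2)&(abs(c[:,1]+.096)<.13)]
    m=(abs(q[:,1]+.028)>.01)&(abs(q[:,1]+.168)>.01)
    for a,b in((-.155,-.128),(-.21,-.18),(-.068,-.04),(-.016,.012)):
        s=q[(q[:,1]>a)&(q[:,1]<b)]
        if len(s)>5: print(i,a,len(s),'x',((s[:,0].min()+s[:,0].max())/2).round(4),'axis z',(np.percentile(s[:,2],95)-.005).round(4))
    print('y ends',q[:,1].min(),q[:,1].max())
    k=c[(abs(c[:,0]-.588)<.09)&(c[:,2]>.07)&(c[:,2]<.1)&(abs(c[:,1]+.03)<.07)]
    print('basket x',np.percentile(k[:,0],[1,99]).round(4),'z',[np.percentile(k[(abs(k[:,0]-x)<.005)][:,2],90).round(4) for x in(.547,.63)])
cv2.imwrite('pics/w8.png',im[...,::-1])
t,_=read_camera('top');a=np.load('top0.npz')['im'].astype(int)
for n,(x0,y0,x1,y1) in {'narrow':(225,255,280,295),'beaker':(428,236,460,268)}.items(): print(n,'mean px change',abs(t[y0:y1,x0:x1].astype(int)-a[y0:y1,x0:x1]).mean().round(2))
```

```text
17.3 [ 0.58704181 -0.09597463  0.26618333] [ 0.47182172 -0.09022732 -1.04938231] 0.08544442424228153
0 -0.155 364 x 0.5888 axis z 0.1769
0 -0.21 254 x 0.5894 axis z 0.1768
0 -0.068 501 x 0.588 axis z 0.1771
0 -0.016 587 x 0.587 axis z 0.177
y ends -0.2038558919568353 0.014420270389754533
basket x [0.5446 0.655 ] z [np.float64(0.089), np.float64(0.089)]
1 -0.155 364 x 0.5888 axis z 0.1767
1 -0.21 271 x 0.5894 axis z 0.1767
1 -0.068 507 x 0.588 axis z 0.1769
1 -0.016 590 x 0.5868 axis z 0.177
y ends -0.20323480716145703 0.014281343057600093
basket x [0.5445 0.655 ] z [np.float64(0.0889), np.float64(0.0889)]
narrow mean px change 19.24
beaker mean px change 10.18
```

View pics/w8.png

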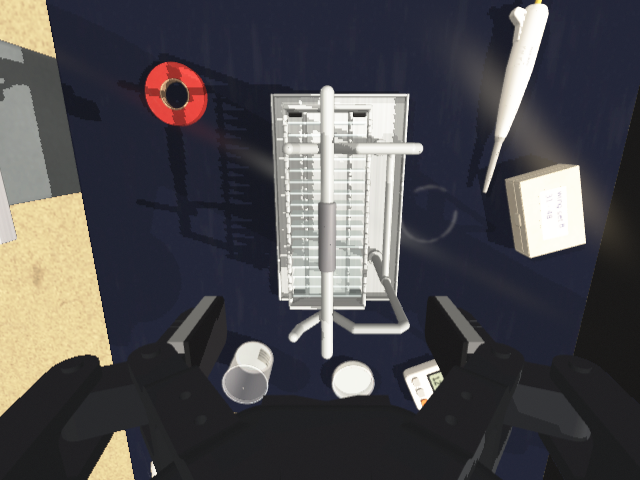

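Run:
```python
from h import *
im,d=read_camera('side');P=pose('side');d0=np.load('side0.npz')['d']
for n,(a,b,e,f) in {'narrow':(245,178,285,240),'beaker':(335,383,370,410)}.items():
    for D in(d0,d):
        q=cloud(D,P)[b:f,a:e].reshape(-1,3);q=q[(q[:,2]>.015)&(q[:,2]<.14)&(q[:,1]<.36)];print(n,np.median(q,0).round(4),q.max(0).round(3),len(q))
print(job_done())
```

```text
narrow [0.4221 0.2742 0.0368] [0.471 0.353 0.136] 1038
narrow [0.4219 0.2753 0.0367] [0.471 0.351 0.136] 1036
beaker [ 0.4941 -0.3012  0.046 ] [ 0.516 -0.293  0.066] 427
beaker [ 0.4936 -0.3009  0.0465] [ 0.516 -0.293  0.065] 429
the job is handed in; nothing more can be done
None
```

The wide rack hangs on both hooks of the drip stand, and I handed the job in at about 17.5 s of the 48 s allowed; no verdict was reported. I gripped the rack by its sleeve and brought it in from the front about 53 mm above the seats. I kept hold of it until the bar lay in both hooks, then opened the gripper and withdrew straight up.

- **First grasp missed:** the fingers closed above the bar without touching it. Wrist depth showed the fingertips about 28 mm behind the reported TCP, where the description says 11 mm ahead. I corrected for this and the second grip held, reading 12.2 mm on the 14 mm sleeve.
- **Bar position at the end:** it lies within about 1–2 mm of both seats front to back and about 2 mm in height. Its middle is about 4 mm off centre along y.
- **Level and still:** the basket is level, and the readings did not change between two pictures. The gripper is open and well clear.
- **Bystanders:** the before-and-after depth of the narrow rack and the beaker agrees to about 1 mm. A top-view pixel comparison did show brightness changes around both. I took these to be the arm's shadow or the arm blocking the view, and did not look further because the depth shows neither moved.

I viewed 9 pictures.

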